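# Take the clamp nut off a grinding-wheel stand

## Task

The grinding wheel on the stand is due to be changed: unscrew the knurled nut from the stud, without forcing it or wrenching it over, until it comes free, and lift it straight off. Then lay the nut flat on the floor of the steel tray, without dropping it, let go of it, and leave the other things on the bench where they are.

Things in the scene. Friction and masses are not known exactly. Their poses are not given: they have to be found in the camera images.
- stand: wheel-mounting stand, cannot move: round green foot (140 across), grey grinding wheel flat on it (180 across, 40 to 60 above the bench), dark clamp flange on the wheel (76 across, top 68 above the bench), vertical steel stud up the middle. Origin: centre of the foot's underside, z up along the stud
- stud_end (a point): centre of the stud's upper end, 107 above the bench. The stud has a coarse right-hand round thread, 25 across, 11 rise per turn. A nut turned anticlockwise seen from above climbs 11 per turn (about 1 play, along and sideways) and is free after 0.75 to 0.85 turn (at most 5.3 rad); turning further does no harm
- nut: plain steel knurled nut: upright cylinder 48 across, 40 high, bore 27, about 0.33 kg. Origin: centre of its underside, z up along its axis. Starts fully down on the flange (underside 68 above the bench), stud end level with its top. Hand-loose: turns with little torque, stays where left. Once free its underside must pass the stud end, 39 above its start
- tray: square open steel parts tray, fixed to the bench, 170 x 170 outside, 28 high, walls and floor 4 thick (inner floor 4 above the bench). Origin: centre of its underside, x and y along its sides. The stand and the tray may be either way round, left or right
- spare_wheel: loose bystander: small grey grinding wheel lying flat, 110 across, 18 thick; origin centre of its underside; leave alone
- wrench: loose bystander: steel wrench 200 long lying flat at the far side; leave alone
- oil_can: loose bystander: red can, 56 across, 110 high, standing; origin centre of its underside; leave alone
- oilstone: loose bystander: grey stone 150 x 50 x 25; origin centre of its underside; leave alone
There are look-alikes about, which are no part of the job. Of the things that look like the nut, the smallest one is meant.

How it is judged (in metres and radians):
On the way:
1. the nut is unscrewed and lifted clear above the stud's end (z of nut in the frame of stand above 0.11 m), for 0.1 s.
At the end, for the whole second after the job is handed in: the nut lies flat (either face down, within 0.15 rad) on the tray's floor, wholly between its walls, let go of and at rest (x of nut in the frame of tray between -0.062 and 0.062 m and y of nut in the frame of tray between -0.062 and 0.062 m and (height (world z) of nut below 0.008 m or height (world z) of nut between 0.04 and 0.048 m) and angle between the z axis of nut and the z axis of tray, either way round below 0.15 rad and linear speed of nut below 0.02 m/s); the robot touches nothing.
It fails at once if the nut is forced: more than 120 N between nut and stand (contact force between nut and stand above 120 N).
It fails at once if the nut is wrenched over: leaned by more than 0.1 rad while still on the stud (angle between nut's own z axis and vertical above 0.1 rad and z of nut in the frame of stand below 0.09 m and horizontal distance between nut and stand below 0.02 m).
It fails at once if the nut is dropped: it falls freely by more than about 3 cm (linear speed of nut above 0.75 m/s and contact force between nut and the fingers below 0.3 N).
It fails at once if a bystander is moved by more than 3 cm (distance of any of spare_wheel, wrench, oil_can, oilstone from where it was at the start of the episode above 0.03 m).
It also fails if it takes over 67 s, if anything falls off the work surface, if the arm or the gripper's body presses on something with over 40 N, if the wrist force passes 120 N, or if a joint passes its speed limit or range.

## Robot

A 7-joint arm with a two-finger parallel gripper is mounted at the origin on the work surface. World frame = base frame: x ahead of the robot, y to its left, z up, the work surface at z = 0. Lengths are in mm, angles in rad, forces in N, time in s.
With the tool pointing down it reaches from about 425 to 875 mm from the base axis. Payload 8.4 kg.
Tool frame: the origin (TCP) lies at the very end of the fingers, on their centre line; the grasp point (between the pads) lies 19 mm behind it; z points along the fingers, y is the line along which they close (so a half turn about z gives the same grasp; the last joint's range is limited). The gripper opens to 85 mm and grips with 20 to 120 N. Pads are 22 mm wide; open, the fingers measure 114 mm over their backs; the gripper's body (76 mm by 85 mm) begins 54 mm behind the grasp point. The pads swing forward as they close: fully open they stand 13 mm farther back than shut.
Start: joints at [1.099, 0.333, 0.04, 1.465, -0.013, 1.343, -0.059], TCP at [236.722, -605.332, 231.308] pointing down, gripper open.
Joint ranges: [-2.58, 2.58], [-0.38, 2.09], [-1.3, 1.39], [0.25, 2.4], [-1.5, 4.64], [0.08, 2.09], [-2.65, 2.65]. Speed limits (rad/s): [2.22, 2.22, 2.79, 2.79, 3.14, 3.14, 3.14].

## Interface

Orientations are given as a rotation vector (axis times angle).
In Python, from bench import bot gives the robot as it stands. The module is installed in compiled form; this text tells all that it offers.
- The arm moves only by the tool play_rows, never from a script. Its arguments are lists of equal length, an entry for each row: "hand": the gripper command: -1 is shut, 1 is fully open, values between are in proportion; "slide": the shift along the tool's x, y, z in mm, a list of three; "rot": the turn, a rotation vector about the tool's x, y, z in rad, a list of three. A call has 1 to 10 rows; each row shifts and turns the commanded pose from where the row before left it, along the tool's axes as they then stand; what a row does not reach is not made up. A row lasts 1/8 s, in which the tool goes at most 62.5 mm and 10.7 degrees, less where a joint would pass 70% of its speed; a pose out of reach is approached as far as the arm can. A call with a gripper value outside its range is refused whole. The fingers move at their own pace and stop on an object; "force" is the grip in N (left out, the last holds). Time passes only in rows, so rows that do not move let the fingers close. It gives the time, the measured TCP pose, the force, the opening and the grip force at its end, in the units of the state.
- bot.sense(): the state, without advancing time (a new reading comes with each control period).
- bot.camera(name): name is "side" or "top"; returns a dict with "image" (400x640x3 uint8, red, green, blue), "K" (3x3 intrinsics, pixels), "R" (3x3) and "t" (3): a world point X has camera coordinates R X + t. Camera axes: x right, y down, z forward; pixel columns grow to the right and rows downward; lengths in mm; the calibration is good to about 2 mm. A picture is of the moment at which its call begins. There is no depth.
- bot.finish_job(): hands the job in; it is judged then, once.
The state is a dict: "time": time; "joints": joint angles; "joint_velocities": joint speeds; "joint_torque": joint torques, N m; "position": TCP position; "eef_rot": TCP orientation; "contact_force": force on the tool from outside, world axes, zero at the start; "torque": the same for the moment, N m; "opening": finger opening in mm; "finger_force": force on a finger pad.
Only numpy, scipy, OpenCV 4.12 (cv2) and the standard library are available. Lean on these libraries where they do the work, as an engineer would, in place of code of your own. Each camera call takes 0.05 s, during which the arm holds its last target. There are 200 camera calls.

## Working session

There is one attempt and no reset: what is moved stays moved. The work goes in short steps, Python scripts to look and compute and a tool call to move; the robot and the scene stay as the last step left them, time stands still between calls to the robot, and variables do not carry over. Pictures are saved under pics/ and viewed, at most 10 in all, crops included, and the job is handed in when it is done.

Besides the shell and the picture viewer there is one more tool, called after "Request:" as a command line: name --argument value ..., lists and objects as JSON in quotes. play_rows: Moves the arm, as the interface text tells. Its arguments: {"type":"object","properties":{"hand":{"type":"array","items":{"type":"number"}},"slide":{"type":"array","items":{"type":"array","items":{"type":"number"}}},"rot":{"type":"array","items":{"type":"array","items":{"type":"number"}}},"force":{"type":"number"}},"required":["hand","slide","rot"]}

```bash
mkdir -p pics
cat > h.py <<'E'
import numpy as np,cv2
from bench import bot
def snap(n,f):
    c=bot.camera(n); im=cv2.cvtColor(c["image"],cv2.COLOR_RGB2BGR); cv2.imwrite(f,im); return c
def ray(c,u,v,z):
    R=np.array(c["R"]);t=np.array(c["t"]);K=np.array(c["K"])
    o=-R.T@t; d=R.T@np.linalg.solve(K,[u,v,1.]); return (o+d*(z-o[2])/d[2]).round(1)
def proj(c,X):
    p=np.array(c["K"])@(np.array(c["R"])@np.array(X,float)+np.array(c["t"])); return (p[:2]/p[2]).round(1)
E
python3 - <<'E'
from h import *
import pickle
for n in("top","side"):
    c=snap(n,f"pics/{n}0.png"); pickle.dump(c,open(n+"0.pkl","wb")); print(n,-np.array(c["R"]).T@np.array(c["t"]))
s=bot.sense();print(s)
E
```

```text
top [ 467.86349972   21.16214714 1318.45397933]
side [-69.27601924 738.50065117 814.92375869]
{'time': 0.1, 'joints': array([ 1.09878439,  0.33381275,  0.03986656,  1.4661786 , -0.01339555,
        1.34328792, -0.05850361]), 'joint_velocities': array([-0.00063276, -0.00344269,  0.00060715, -0.00440719, -0.00109292,
       -0.00253448,  0.00040959]), 'joint_torque': array([ 3.33763608e-03, -6.60020328e+01,  1.36957817e+00, -4.06470644e+01,
        1.68673682e-02,  8.99180101e-03, -2.66664472e-05]), 'position': array([ 236.58468859, -604.97928451,  230.52995344]), 'eef_rot': array([-3.08582177e+00, -5.81953070e-01,  5.60758808e-04]), 'contact_force': array([ 0.01674579,  0.39680956, -0.01588775]), 'torque': array([-0.02548802, -0.00137091, -0.00292778]), 'finger_force': 0.0, 'opening': 85.00278669304772}
```

View pics/top0.png

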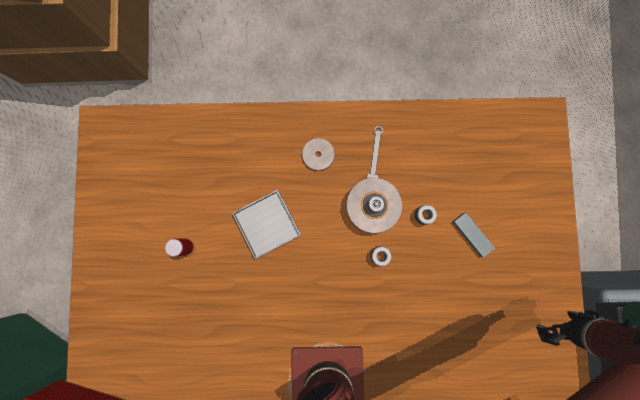

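View pics/side0.png

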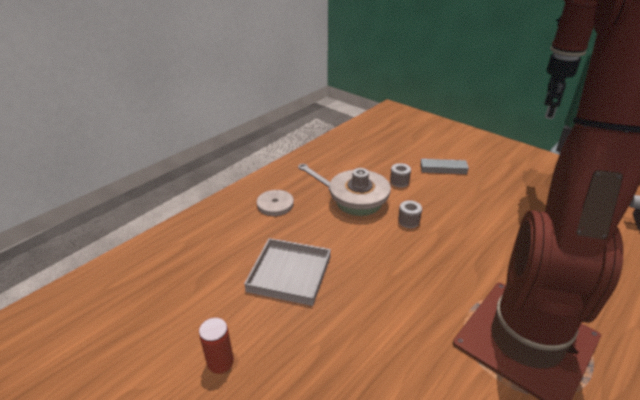

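Candidates for the nut in the top view are (376,204) on the stud, (427,215) loose and (381,257) loose. The two loose ones look larger. The one on the stud on the grey wheel and flange fits the description, so I'll measure it and check it in a crop.

Run:
```python
from h import *
import pickle
c=pickle.load(open("top0.pkl","rb"));s=pickle.load(open("side0.pkl","rb"))
im=cv2.cvtColor(c["image"],cv2.COLOR_RGB2BGR);hsv=cv2.cvtColor(im,cv2.COLOR_BGR2HSV)
m=((hsv[...,1]<70)&(hsv[...,2]>60)).astype(np.uint8)*255
m[:105]=0;m[300:]=0;m[:,:100]=0;m[:,540:]=0
cs,_=cv2.findContours(m,cv2.RETR_EXTERNAL,cv2.CHAIN_APPROX_NONE)
for k in cs:
    if cv2.contourArea(k)<60: continue
    r=cv2.minAreaRect(k);(u,v),rad=cv2.minEnclosingCircle(k)
    print(cv2.contourArea(k),np.round(r[0],1),np.round(r[1],1),round(r[2],1),'circ',round(u,1),round(v,1),round(rad,1),'z0',ray(c,*r[0],0),'z28',ray(c,*r[0],28),'z60',ray(c,u,v,60))
    if cv2.contourArea(k)>2000: print('corners z28',[ray(c,*p,28) for p in cv2.boxPoints(r)])
print(ray(c,376.5,204,108),proj(s,ray(c,376.5,204,108)), np.array(c["K"])[0,0])
a=cv2.resize(im[160:280,330:450],None,fx=4,fy=4,interpolation=cv2.INTER_CUBIC)
b=cv2.cvtColor(s["image"],cv2.COLOR_RGB2BGR)[140:240,310:430]
b=cv2.resize(b,(320,267),interpolation=cv2.INTER_CUBIC)
o=np.zeros((480,800,3),np.uint8);o[:,:480]=a;o[:267,480:]=b;cv2.imwrite("pics/crop.png",o)
```

```text
275.5 [380.5 255.5] [19. 19.] 90.0 circ 380.6 255.6 10.0 z0 [ 406.5 -185.     0. ] z28 [ 407.8 -180.7   28. ] z60 [ 409.1 -175.9   60. ]
205.5 [173.5 247.5] [17. 15.] 90.0 circ 173.3 247.5 8.7 z0 [445.  508.5   0. ] z28 [445.5 498.2  28. ] z60 [446.1 487.   60. ]
672.5 [473.4 234.7] [47.3 16.2] 50.8 circ 473.5 234.5 24.5 z0 [ 470.3 -499.4    0. ] z28 [ 470.2 -488.4   28. ] z60 [ 470.9 -476.1   60. ]
265.5 [426.5 214. ] [18. 19.] 90.0 circ 426.4 214.0 9.8 z0 [ 542.7 -345.2    0. ] z28 [ 541.1 -337.4   28. ] z60 [ 539.5 -328.3   60. ]
2586.5 [266. 224.] [51.9 51.9] 63.4 circ 266.0 224.0 35.7 z0 [518.4 197.7   0. ] z28 [517.3 193.9  28. ] z60 [516.1 189.6  60. ]
corners z28 [array([557.7, 309.2,  28. ]), array([632.5, 154.8,  28. ]), array([477.2,  79.4,  28. ]), array([404.2, 232.3,  28. ])]
763.0 [317.5 154.5] [31. 31.] 90.0 circ 317.8 154.1 16.0 z0 [753.8  19.7   0. ] z28 [747.8  19.8  28. ] z60 [742.3  18.9  60. ]
2586.0 [367.5 181.8] [103.   55.1] 75.2 circ 373.0 179.0 53.3 z0 [ 656.2 -149.1    0. ] z28 [ 652.2 -145.5   28. ] z60 [ 656.4 -159.6   60. ]
corners z28 [array([800.2, -15.6,  28. ]), array([ 845.8, -197. ,   28. ]), array([ 507.5, -272.4,   28. ]), array([464.3, -95.6,  28. ])]
[ 570.4 -161.1  108. ] [360.7 171.8] 390.09596652150924
```

View pics/crop.png

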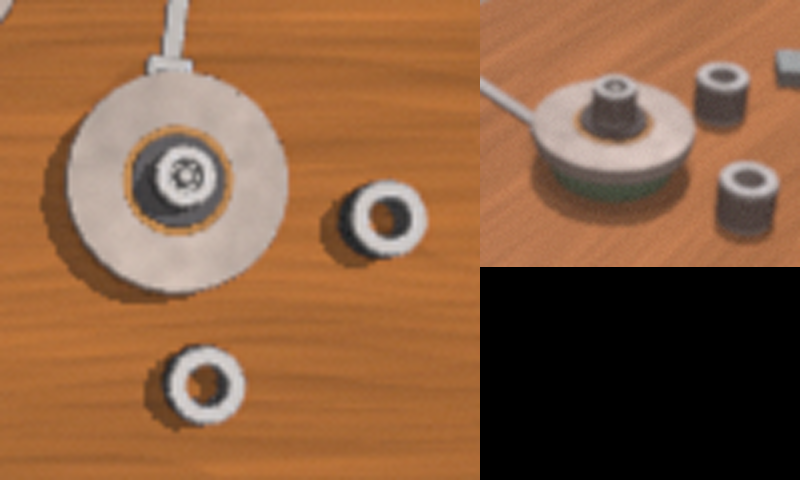

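The crop shows the nut on the stud at the centre of the wheel, with its top at about (376,203.5). It is smaller than the two loose rings at (427,214) and (381,256). Both views agree on its top centre at about (570,-161,108). The tray centre is about (518,194). Next I move above the nut.

Request:
play_rows --hand '[1,1,1,1,1,1,1,1,1,1]' --slide '[[47,-29,0],[47,-29,0],[47,-29,0],[47,-29,0],[47,-29,0],[47,-29,0],[47,-29,0],[47,-29,0],[47,-29,0],[47,-29,0]]' --rot '[[0,0,0],[0,0,0],[0,0,0],[0,0,0],[0,0,0],[0,0,0],[0,0,0],[0,0,0],[0,0,0],[0,0,0]]' --force 30

```text
time: 1.35
position: [569.5, -162.6, 231.1]
eef_rot: [-3.087, -0.582, 0.001]
contact_force: [0.1, -0.4, -0.1]
opening: 85.4
finger_force: 0.0
```

```bash
cat >> h.py <<'E'
from scipy.spatial.transform import Rotation as Ro
def tell(target=None):
    s=bot.sense();R=Ro.from_rotvec(s["eef_rot"]).as_matrix()
    print('t',s["time"],'j',s["joints"].round(2),'p',s["position"].round(1),'xyaw',round(float(np.arctan2(R[1,0],R[0,0])),3),'zax',R[:,2].round(3),'F',s["contact_force"].round(1),'op',round(s["opening"],1),'ff',round(s["finger_force"],1))
    if target is not None: print('tool delta',(R.T@(np.array(target)-s["position"])).round(1))
    return s
E
python3 - <<'E'
from h import *
tell((570.4,-161.1,200))
E
```

```text
t 1.35 j [ 0.47  0.24 -0.32  1.6   0.08  1.32 -1.06] p [ 569.5 -162.6  231.1] xyaw 0.372 zax [-0.  0. -1.] F [ 0.1 -0.4 -0.1] op 85.4 ff 0.0
tool delta [ 1.4 -1.1 31.1]
```

Request:
play_rows --hand '[1,1,1,1,1,1,1]' --slide '[[1.4,-1.1,0],[0,0,40],[0,0,40],[0,0,35],[0,0,20],[0,0,19],[0,0,0]]' --rot '[[0,0,0],[0,0,0],[0,0,0],[0,0,0],[0,0,0],[0,0,0],[0,0,0]]' --force 20

```text
time: 2.22
position: [568.5, -162.9, 75.9]
eef_rot: [-3.086, -0.581, 0.004]
contact_force: [0.4, -0.1, 0.8]
opening: 85.3
finger_force: 0.0
```

Run:
```python
from h import *
tell((570.4,-161.1,77))
a=bot.camera("side");b=bot.camera("top")
f=lambda c,u,v,w,h,k:cv2.resize(cv2.cvtColor(c["image"],cv2.COLOR_RGB2BGR)[v:v+h,u:u+w],None,fx=k,fy=k,interpolation=cv2.INTER_CUBIC)
print(proj(a,(570.4,-161.1,108)))
cv2.imwrite("pics/c1.png",np.hstack([f(a,310,120,100,100,4),f(b,330,155,100,100,4)]))
```

```text
t 2.225 j [ 0.46  0.37 -0.31  1.77  0.13  1.03 -1.09] p [ 568.5 -162.9   75.9] xyaw 0.372 zax [-0.003  0.001 -1.   ] F [ 0.4 -0.1  0.8] op 85.3 ff 0.0
tool delta [ 2.4 -1.  -1.1]
[360.7 171.8]
```

View pics/c1.png

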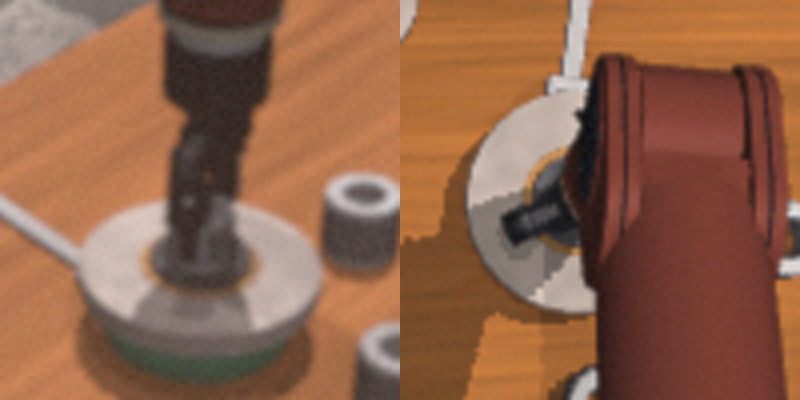

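The fingers straddle the nut above the flange, at about (360,175) in the side view. The measured pose is about 2 mm off, so I correct it and then close gently.

Request:
play_rows --hand '[1,0.3,0.1,0,-0.1,-0.3,-0.3,-0.3]' --slide '[[2,-1,-1],[0,0,0],[0,0,0],[0,0,0],[0,0,0],[0,0,0],[0,0,0],[0,0,0]]' --rot '[[0,0,0],[0,0,0],[0,0,0],[0,0,0],[0,0,0],[0,0,0],[0,0,0],[0,0,0]]' --force 20

```text
time: 3.32
position: [571.5, -161.0, 78.8]
eef_rot: [3.087, 0.582, 0.001]
contact_force: [-1.5, -0.6, 5.7]
opening: 47.1
finger_force: 20.5
```

Run:
```python
from h import *
tell((570.4,-161.1,77))
```

```text
t 3.325 j [ 0.46  0.37 -0.31  1.76  0.13  1.03 -1.1 ] p [ 571.5 -161.    78.8] xyaw 0.373 zax [ 0.001 -0.    -1.   ] F [-1.5 -0.6  5.7] op 47.1 ff 20.5
tool delta [-1.  -0.3  1.8]
```

Gripped with little side force. I start turning anticlockwise and rise with the thread.

Request:
play_rows --hand '[-0.3,-0.3,-0.3,-0.3,-0.3,-0.3]' --slide '[[0,0,0],[0,0,-0.3],[0,0,-0.3],[0,0,-0.3],[0,0,-0.3],[0,0,-0.3]]' --rot '[[0,0,0],[0,0,-0.18],[0,0,-0.18],[0,0,-0.18],[0,0,-0.18],[0,0,-0.18]]' --force 30

```text
time: 4.08
position: [570.9, -161.2, 79.3]
eef_rot: [-2.521, -1.874, 0.001]
contact_force: [0.5, -2.3, -1.2]
opening: 46.6
finger_force: 31.2
```

Run:
```python
from h import *
print(tell()["torque"])
```

```text
t 4.075 j [ 0.58  0.39 -0.46  1.76  0.2   1.05 -0.24] p [ 570.9 -161.2   79.3] xyaw 1.278 zax [-0.001 -0.    -1.   ] F [ 0.5 -2.3 -1.2] op 46.6 ff 31.2
[-0.23280316 -0.09824534 -0.02218023]
```

Request:
play_rows --hand '[-0.3,-0.3,-0.3,-0.3,-0.3,-0.3,-0.3,-0.3,-0.3,-0.3]' --slide '[[0,0,-0.3],[0,0,-0.3],[0,0,-0.3],[0,0,-0.3],[0,0,-0.3],[0,0,-0.3],[0,0,-0.3],[0,0,-0.3],[0,0,-0.3],[0,0,0]]' --rot '[[0,0,-0.18],[0,0,-0.18],[0,0,-0.18],[0,0,-0.18],[0,0,-0.18],[0,0,-0.18],[0,0,-0.18],[0,0,-0.18],[0,0,-0.18],[0,0,0]]'

```text
time: 5.32
position: [571.4, -161.0, 82.2]
eef_rot: [0.392, 3.117, 0.001]
contact_force: [2.4, -1.1, -3.3]
opening: 46.8
finger_force: 31.3
```

Run:
```python
from h import *
print(tell()["torque"])
```

```text
t 5.325 j [ 0.81  0.45 -0.76  1.74  0.34  1.09  1.26] p [ 571.4 -161.    82.2] xyaw 2.891 zax [ 0.001  0.001 -1.   ] F [ 2.4 -1.1 -3.3] op 46.8 ff 31.3
[-0.09195711 -0.75759503 -0.03705321]
```

Request:
play_rows --hand '[0,0.4,0.7,0.7,0.7,0.7,0.7,0.7,0.7,0.7]' --slide '[[0,0,0],[0,0,0],[0,0,0],[0,0,0],[0,0,0],[0,0,0],[0,0,0],[0,0,0],[0,0,0],[0,0,0]]' --rot '[[0,0,0],[0,0,0],[0,0,0],[0,0,0.18],[0,0,0.18],[0,0,0.18],[0,0,0.18],[0,0,0.18],[0,0,0.18],[0,0,0.18]]'

```text
time: 6.58
position: [571.0, -160.7, 82.6]
eef_rot: [-2.159, -2.282, 0.0]
contact_force: [0.2, -0.3, 0.2]
opening: 72.3
finger_force: 0.0
```

Request:
play_rows --hand '[0.7,0.7,0.7,0.7,0.7,0.7,0.7,0.7,0.7,0.7]' --slide '[[0,0,0],[0,0,0],[0,0,0],[0,0,0],[0,0,0],[0,0,0],[0,0,0],[0,0,0],[0,0,0],[0,0,0]]' --rot '[[0,0,0.18],[0,0,0.18],[0,0,0.18],[0,0,0.18],[0,0,0.18],[0,0,0.18],[0,0,0.18],[0,0,0.18],[0,0,0.18],[0,0,0]]'

```text
time: 7.82
position: [571.1, -160.6, 82.6]
eef_rot: [3.141, 0.021, -0.0]
contact_force: [0.4, 0.2, 0.2]
opening: 72.7
finger_force: 0.0
```

Run:
```python
from h import *
tell((570.9,-161.1,82))
```

```text
t 7.825 j [ 0.4   0.35 -0.25  1.76  0.1   1.04 -1.44] p [ 571.1 -160.6   82.6] xyaw 0.014 zax [-0. -0. -1.] F [0.4 0.2 0.2] op 72.7 ff 0.0
tool delta [-0.2  0.5  0.6]
```

Request:
play_rows --hand '[0.3,0.1,0,-0.1,-0.3,-0.3,-0.3]' --slide '[[0,0.5,0.5],[0,0,0],[0,0,0],[0,0,0],[0,0,0],[0,0,0],[0,0,0]]' --rot '[[0,0,0],[0,0,0],[0,0,0],[0,0,0],[0,0,0],[0,0,0],[0,0,0]]' --force 30

```text
time: 8.7
position: [571.3, -161.3, 82.1]
eef_rot: [-3.141, -0.02, -0.0]
contact_force: [0.3, 1.2, 1.1]
opening: 46.4
finger_force: 31.1
```

Request:
play_rows --hand '[-0.3,-0.3,-0.3,-0.3,-0.3,-0.3,-0.3,-0.3,-0.3,-0.3]' --slide '[[0,0,-0.3],[0,0,-0.3],[0,0,-0.3],[0,0,-0.3],[0,0,-0.3],[0,0,-0.3],[0,0,-0.3],[0,0,-0.3],[0,0,-0.3],[0,0,-0.3]]' --rot '[[0,0,-0.18],[0,0,-0.18],[0,0,-0.18],[0,0,-0.18],[0,0,-0.18],[0,0,-0.18],[0,0,-0.18],[0,0,-0.18],[0,0,-0.18],[0,0,-0.18]]'

```text
time: 9.95
position: [571.7, -162.0, 85.3]
eef_rot: [1.929, 2.478, 0.0]
contact_force: [2.7, -1.0, 0.4]
opening: 46.3
finger_force: 31.1
```

Run:
```python
from h import *
print(tell()["torque"])
```

```text
t 9.95 j [ 0.65  0.4  -0.55  1.75  0.23  1.06  0.27] p [ 571.7 -162.    85.3] xyaw 1.818 zax [ 0.001 -0.001 -1.   ] F [ 2.7 -1.   0.4] op 46.3 ff 31.1
[-0.07634258 -0.42427709 -0.04148764]
```

Request:
play_rows --hand '[-0.3,-0.3,-0.3,-0.3,-0.3,-0.3,-0.3,-0.3,-0.3]' --slide '[[0,0,-0.3],[0,0,-0.3],[0,0,-0.3],[0,0,-0.3],[0,0,-0.3],[0,0,-0.3],[0,0,-0.3],[0,0,-0.3],[0,0,0]]' --rot '[[0,0,-0.18],[0,0,-0.18],[0,0,-0.18],[0,0,-0.18],[0,0,-0.18],[0,0,-0.18],[0,0,-0.18],[0,0,-0.18],[0,0,0]]'

```text
time: 11.08
position: [571.7, -161.6, 87.8]
eef_rot: [-0.172, 3.136, 0.0]
contact_force: [0.9, 0.9, 4.8]
opening: 46.5
finger_force: 31.5
```

Request:
play_rows --hand '[-0.3,-0.3,-0.3,-0.3]' --slide '[[0,0,-1],[0,0,-1],[0,0,-1],[0,0,0]]' --rot '[[0,0,0],[0,0,0],[0,0,0],[0,0,0]]' --force 40

```text
time: 11.58
position: [570.9, -161.2, 90.2]
eef_rot: [0.174, -3.136, -0.0]
contact_force: [1.0, 0.6, -3.7]
opening: 46.1
finger_force: 41.7
```

Run:
```python
from h import *
print(tell()["torque"])
```

```text
t 11.575 j [ 0.86  0.46 -0.82  1.73  0.37  1.11  1.6 ] p [ 570.9 -161.2   90.2] xyaw -3.031 zax [-0.001  0.    -1.   ] F [ 1.   0.6 -3.7] op 46.1 ff 41.7
[ 0.13562925 -0.25379615 -0.0077808 ]
```

The force of -3.7 N matches the nut's own weight, so it is free. I lift it straight up.

Request:
play_rows --hand '[-0.3,-0.3,-0.3,-0.3,-0.3,-0.3]' --slide '[[0,0,-2],[0,0,-3],[0,0,-3],[0,0,-4],[0,0,-4],[0,0,0]]' --rot '[[0,0,0],[0,0,0],[0,0,0],[0,0,0],[0,0,0],[0,0,0]]'

```text
time: 12.32
position: [571.4, -161.5, 106.9]
eef_rot: [-0.174, 3.136, -0.0]
contact_force: [0.7, -0.4, -3.1]
opening: 46.5
finger_force: 41.7
```

Request:
play_rows --hand '[-0.3,-0.3,-0.3,-0.3,-0.3,-0.3,-0.3,-0.3,-0.3]' --slide '[[0,0,-5],[0,0,-5],[0,0,-6],[0,0,-8],[0,0,-10],[0,0,-10],[0,0,-15],[0,0,-15],[0,0,0]]' --rot '[[0,0,0],[0,0,0],[0,0,0],[0,0,0],[0,0,0],[0,0,0],[0,0,0],[0,0,0],[0,0,0]]'

```text
time: 13.45
position: [572.1, -161.4, 182.1]
eef_rot: [-0.174, 3.134, -0.002]
contact_force: [0.2, 0.4, -2.9]
opening: 46.4
finger_force: 41.8
```

Run:
```python
from h import *
tell((518,194,180))
f=lambda c,u,v,w,h,k:cv2.resize(cv2.cvtColor(c["image"],cv2.COLOR_RGB2BGR)[v:v+h,u:u+w],None,fx=k,fy=k,interpolation=cv2.INTER_CUBIC)
cv2.imwrite("pics/c2.png",f(bot.camera("side"),290,90,140,130,4))
```

```text
t 13.45 j [ 0.89  0.37 -0.86  1.64  0.29  1.27  1.66] p [ 572.1 -161.4  182.1] xyaw -3.03 zax [ 0.002 -0.001 -1.   ] F [ 0.2  0.4 -2.9] op 46.4 ff 41.8
tool delta [ 14.4 359.2   1.7]
```

View pics/c2.png

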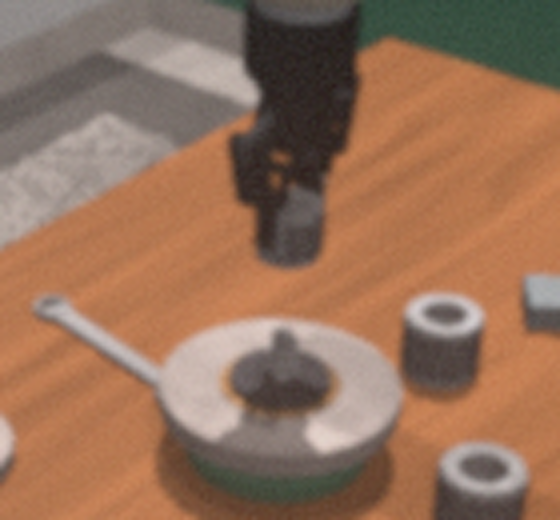

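The nut hangs upright in the fingers, clear of the bare stud, at about (362,145) in the side view. Now I move over to the tray.

Request:
play_rows --hand '[-0.3,-0.3,-0.3,-0.3,-0.3,-0.3,-0.3,-0.3,-0.3,-0.3]' --slide '[[1,20,0],[1,35,0],[1,42,0],[2,45,0],[2,45,0],[2,45,0],[2,45,0],[2,42,0],[1,30,0],[0,10,0]]' --rot '[[0,0,0],[0,0,0],[0,0,0],[0,0,0],[0,0,0],[0,0,0],[0,0,0],[0,0,0],[0,0,0],[0,0,0]]'

```text
time: 14.75
position: [515.7, 196.9, 180.1]
eef_rot: [0.181, -3.136, -0.001]
contact_force: [0.2, 0.2, -3.9]
opening: 46.4
finger_force: 41.8
```

Request:
play_rows --hand '[-0.3,-0.3,-0.3,-0.3,-0.3,-0.3]' --slide '[[0,0,30],[0,0,35],[0,0,30],[0,0,20],[0,0,10],[0,0,0]]' --rot '[[0,0,0],[0,0,0],[0,0,0],[0,0,0],[0,0,0],[0,0,0]]'

```text
time: 15.5
position: [517.4, 193.8, 55.4]
eef_rot: [0.174, -3.136, -0.0]
contact_force: [-0.6, -0.8, -2.5]
opening: 46.4
finger_force: 41.9
```

Run:
```python
from h import *
tell((518,194,14))
f=lambda c,u,v,w,h,k:cv2.resize(cv2.cvtColor(c["image"],cv2.COLOR_RGB2BGR)[v:v+h,u:u+w],None,fx=k,fy=k,interpolation=cv2.INTER_CUBIC)
cv2.imwrite("pics/c3.png",f(bot.camera("side"),220,190,140,130,4))
```

```text
t 15.5 j [ 0.33  0.47 -0.93  1.86  0.43  1.04  0.91] p [517.4 193.8  55.4] xyaw -3.031 zax [-0.  0. -1.] F [-0.6 -0.8 -2.5] op 46.4 ff 41.9
tool delta [-0.6  0.1 41.4]
```

View pics/c3.png

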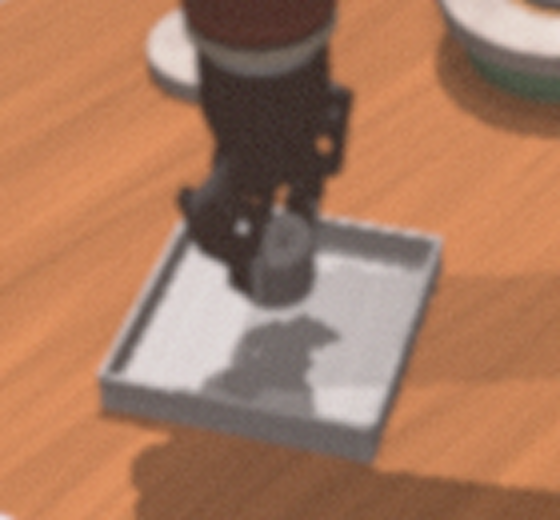

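The nut is over the middle of the tray, at about (290,255) in the side view, with the fingers inside the walls. I lower it and feel for contact.

Request:
play_rows --hand '[-0.3,-0.3,-0.3,-0.3,-0.3,-0.3]' --slide '[[0,0,12],[0,0,12],[0,0,8],[0,0,3],[0,0,1],[0,0,0]]' --rot '[[0,0,0],[0,0,0],[0,0,0],[0,0,0],[0,0,0],[0,0,0]]'

```text
time: 16.3
position: [517.7, 194.0, 19.7]
eef_rot: [-0.175, 3.136, 0.0]
contact_force: [0.0, -0.2, -2.6]
opening: 46.3
finger_force: 41.9
```

Request:
play_rows --hand '[-0.3,-0.3,-0.3,-0.3,-0.3]' --slide '[[0,0,1],[0,0,1],[0,0,1],[0,0,0],[0,0,0]]' --rot '[[0,0,0],[0,0,0],[0,0,0],[0,0,0],[0,0,0]]'

```text
time: 16.92
position: [517.5, 193.9, 16.4]
eef_rot: [-0.175, 3.137, 0.0]
contact_force: [-0.6, -0.3, -3.0]
opening: 46.3
finger_force: 41.9
```

Request:
play_rows --hand '[-0.3,-0.3,-0.3,-0.3]' --slide '[[0,0,1],[0,0,1],[0,0,0],[0,0,0]]' --rot '[[0,0,0],[0,0,0],[0,0,0],[0,0,0]]'

```text
time: 17.42
position: [517.5, 193.9, 15.4]
eef_rot: [-0.175, 3.136, -0.001]
contact_force: [-6.1, -3.6, 11.4]
opening: 46.4
finger_force: 43.5
```

Request:
play_rows --hand '[-0.3,-0.3,-0.3]' --slide '[[0,0,1],[0,0,0],[0,0,0]]' --rot '[[0,0,0],[0,0,0],[0,0,0]]'

```text
time: 17.8
position: [517.5, 193.9, 15.3]
eef_rot: [-0.175, 3.136, -0.003]
contact_force: [-10.3, -5.6, 24.4]
opening: 45.8
finger_force: 44.8
```

Contact at TCP z = 15.4. I back off 1 mm and release.

Request:
play_rows --hand '[-0.3,-0.1,0.1,0.4,0.7,0.7]' --slide '[[0,0,-1.2],[0,0,0],[0,0,0],[0,0,0],[0,0,0],[0,0,0]]' --rot '[[0,0,0],[0,0,0],[0,0,0],[0,0,0],[0,0,0],[0,0,0]]'

```text
time: 18.55
position: [517.6, 194.0, 14.6]
eef_rot: [-0.175, 3.137, 0.0]
contact_force: [-0.8, 0.6, -0.5]
opening: 72.5
finger_force: 0.0
```

Request:
play_rows --hand '[0.7,0.7,0.7,0.7,0.7,0.7,0.7,0.7]' --slide '[[0,0,-10],[0,0,-20],[0,0,-40],[0,0,-40],[0,0,-40],[0,0,-30],[0,0,0],[0,0,0]]' --rot '[[0,0,0],[0,0,0],[0,0,0],[0,0,0],[0,0,0],[0,0,0],[0,0,0],[0,0,0]]'

```text
time: 19.55
position: [517.3, 193.8, 195.0]
eef_rot: [-0.175, 3.136, -0.001]
contact_force: [-0.3, 0.2, -0.2]
opening: 72.5
finger_force: 0.0
```

Run:
```python
from h import *
tell()
c=snap("side","pics/s4.png");print(proj(c,(517.5,194,44)))
```

```text
t 19.55 j [ 0.43  0.31 -1.02  1.72  0.28  1.27  1.03] p [517.3 193.8 195. ] xyaw -3.03 zax [ 0. -0. -1.] F [-0.3  0.2 -0.2] op 72.5 ff 0.0
[288.6 260.6]
```

View pics/s4.png

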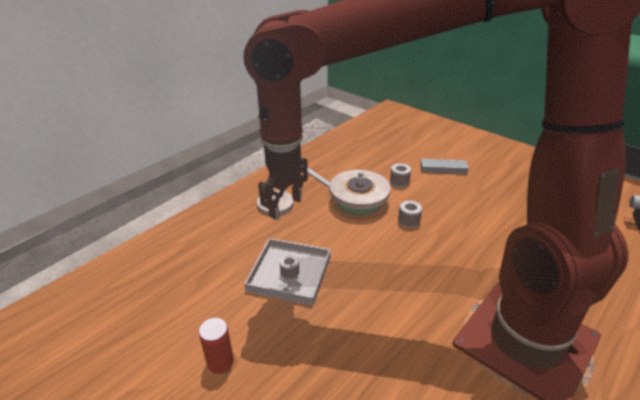

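The nut stands flat in the middle of the tray at (289,266), released. The arm is clear and the other things have not moved.

```bash
python3 -c "
from bench import bot
print(bot.finish_job())"
```

```text
the job is handed in; nothing more can be done
None
```

The nut is unscrewed, lifted straight off the stud and lying flat near the middle of the tray, let go of; the other things look unmoved, and the job is handed in (no verdict was returned).

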